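Open the childproof capsule box

ROBOT

A 6-joint arm with a two-finger parallel gripper is mounted at the origin on a cart in front of the work surface, level with it; the furniture and walls round the work are solid. World frame = base frame: x ahead of the robot, y to its left, z up, the work surface at z = 0. Lengths are in m, angles in rad, forces in N, time in s.
With the tool pointing down it reaches from about 0.275 to 0.85 m from the base axis. Payload 5.2 kg.
Tool frame: the origin (TCP) lies midway between the tips of the shut fingers; the grasp point (between the pads) lies 19 mm behind it; z points along the fingers, y is the line along which they close (so a half turn about z gives the same grasp; the last joint's range is limited). The gripper opens to 85 mm and grips with 20 to 120 N. Pads are 22 mm wide; open, the fingers measure 114 mm over their backs; the gripper's body (76 mm by 85 mm) begins 54 mm behind the grasp point. The pads swing forward as they close: fully open they stand 13 mm farther back than shut.
Start: joints at [0.959, 0.259, 1.535, -0, 1.348, -0.203], TCP at [0.219, 0.505, 0.231] pointing down, gripper open.
Joint ranges: [-3.14, 3.14], [-0.91, 2.08], [0.19, 2.58], [-1.22, 4.36], [0.22, 2.71], [-3.12, 3.12]. Speed limits (rad/s): [2.57, 2.57, 3.14, 3.14, 3.14, 3.14].

INTERFACE

Orientations are given as a unit quaternion [x, y, z, w].
In Python, from station import arm gives the robot as it stands.
- The arm moves only by the tool step_arm, never from a script. Its arguments are lists of equal length, an entry for each row: "slide": the shift along the tool's x, y, z in mm, a list of three; "roll": the turn about the tool's z in rad; "fingers": the finger opening in mm, from 0 to 85.4. A call has exactly 8 rows; each row shifts and turns the commanded pose from where the row before left it, along the tool's axes as they then stand; what a row does not reach is not made up. A row lasts 1/12 s, in which the tool goes at most 41.7 mm and 7.16 degrees, less where a joint would pass 70% of its speed; a pose out of reach is approached as far as the arm can. A call with a gripper value outside its range is refused whole. The fingers move at their own pace and stop on an object; "force" is the grip in N (left out, the last holds). Time passes only in rows, so rows that do not move let the fingers close, or fill a call up. It gives the time, the measured TCP pose, the force, the opening and the grip force at its end, in the units of the state.
- arm.observe(): the state, without advancing time (a new reading comes with each control period).
- arm.capture(name): name is "scene" or "side" or "wrist"; returns (picture, depth): 384x512x3 uint8, blue, green, red; 384x512 float32, m along the optical axis (not along the pixel's ray), 0 where there is no reading.
- arm.camera_model(name): a dict with "camera_matrix" (3x3 intrinsics, pixels), "k1" (the pictures are not rectified: a ray, as slopes to the right and down, at radius r is drawn at 1 + k1 r^2 times it, then the intrinsics apply), "world_from_camera" (4x4, takes a point from camera to world coordinates); the wrist camera has in their place "T_tool_cam" (4x4, takes a point from camera to tool coordinates, whose origin is the TCP and whose axes are the flange's). Camera axes: x right, y up, looking along -z (the intrinsics and any distortion apply to the point x, -y, -z); pixel columns grow to the right and rows downward; lengths in m; the calibration is good to about 2 mm. A picture is of the moment at which its call begins: read the wrist's pose just before it. camera_model takes no time and is no camera call.
- arm.finish_job(): hands the job in; it is judged then, once.
Trained networks look in the newest picture that a camera, given by its name, has taken for a name from the list of things; names that differ only in an ending like _2 or _b are one class to them, and where a whole thing is asked for, a point or a joint stands for the part that bears it (a point fixed in the world has none). Each returns a list of dicts, best first, with "score" (0 to 1); they miss things now and then, are a little off and sometimes report something else, mostly with a low value. They report only what shows in the picture. A call takes as long as a camera call.
- arm.spot_in(label, camera): "centre" ([column, row] in pixels, amid what is visible of it).
The state is a dict: "t": time; "joint_pos": joint angles; "dq": joint speeds; "tau": joint torques, N m; "ee_pos": TCP position; "tool_rot": TCP orientation; "wrist_force": force on the tool from outside, world axes, zero at the start; "moment": the same for the moment, N m; "opening": finger opening in m; "finger_force": force on a finger pad.
Only numpy, scipy, OpenCV 4.12 (cv2) and the standard library are available. Lean on these libraries where they do the work, as an engineer would, in place of code of your own. Each camera call takes 0.05 s, during which the arm holds its last target. There are 200 camera calls.

TASK

Open the wooden coffee capsule box: press the orange spring strip along its front right down and keep it down while you push the lid's dark block along over the strip, past the stop tooth, until the lid is fully open. Then let the strip spring back up behind the block. Only press and push: grip nothing, do not touch the block's white leading face, and leave everything else on the worktop where it is.

Things in the scene. Friction and masses are not known exactly. Their poses are not given: they have to be found in the camera images.
- capsule_box: wooden capsule box fixed to the worktop, 100 (x) x 200 (y) mm, rails up to 55 mm high, turned up to 0.26 rad. Origin: centre of its underside, on the worktop. Its +y axis is the way the lid opens (to the robot's left); on its front (-x) side a ledge (x = -50 to -116 mm, 12 mm high) carries the orange press strip.
- catch (a joint): how far the orange press strip is pressed, m: 0 = up (top 36 mm above the worktop), 0.012 = fully down (24 mm). Spring 4 N at the top, 9 N at the bottom; goes straight down wherever pressed. Strip: box x = -54 to -112 mm, y = -100 to 100 mm. Less than about 8 mm down, its tooth blocks the lid's block.
- press_spot (a point): point on the strip's top (moves with it), a good place to set the fingertips down: box x = -90, y = -66 mm, clear of the tooth and behind the block (whose rear face is 27 to 37 mm further along +y at the start)
- lid (a joint): how far the lid is slid open along the box's +y, m: 0 = shut, 0.080 = fully open against its stop; starts at 0 to 0.010. Sliding friction about 1.5 N. The block meets the raised tooth at about 0.021 and has passed it at 0.050.
- push_face (a point): centre of the rear (-y) face of the lid's dark block, at box x = -90 mm, 50 mm above the worktop; moves with the lid (box y = -39 mm shut, +41 mm open). The block hangs from the lid's arm over the strip: box x = -55 to -110 mm, 17 mm thick along y, 39 to 62 mm above the worktop. Push this face towards box +y.
- grey_tray: loose grey tray, 183 x 123 x 36 mm, with two capsules in it; origin at the centre of its underside; leave alone
- pod_0: loose black coffee capsule in the tray, 37 mm across, 27 mm high; origin at the centre of its underside; leave alone
- pod_1: loose brown coffee capsule in the tray, 37 mm across, 27 mm high; origin at the centre of its underside; leave alone
- dosing_cup: loose dark dosing cup, 60 mm across, 47 mm high; origin at the centre of its underside; leave alone
- tamper: loose coffee tamper with a wooden handle, 58 mm across, 88 mm high; origin at the centre of its underside; leave alone
- spice_jar_1: loose spice jar with a red cap, 45 mm across, 106 mm high; origin at the centre of its underside; leave alone
- lemon_1: loose lemon, 71 x 53 x 51 mm; origin at the centre of its underside; leave alone
- tooth_top (a point): centre of the top of the strip's dark steel stop tooth (moves with the strip): tooth at box x = -55 to -69 mm, y = -1 to 11 mm, 10 mm higher than the strip's top. Beside it, box x = -70 to -112 mm of the strip is free for a fingertip all along its length.
- white_face (a point): centre of the white leading (+y) face of the dark block, 55 mm wide and 23 mm high (moves with the lid); not to be touched, so that the block is pushed and not pinched

How it is judged:
On the way, in this order (a step that is already met when the one before it is completed fails the run):
1. the strip is pressed down while the block is still before the tooth (value of joint catch above 0.008 m and value of joint lid below 0.0235 m), for 0.1 s.
2. the block is over the lowered tooth with the strip still held down (value of joint catch above 0.008 m and value of joint lid between 0.032 and 0.05 m), for 0.02 s.
At the end, for the whole second after the job is handed in: the lid stands open to 72 mm or more of its 80 mm and is at rest, and the orange strip is back up (less than 2 mm down) with its tooth behind the block (value of joint lid above 0.072 m and value of joint catch below 0.002 m and velocity of joint lid between -0.005 and 0.005 m/s); the robot touches nothing.
It fails at once if the block is pinched: its white leading face is touched by the fingers (contact force between the fingers and front_pad above 1 N).
It fails at once if something else on the worktop is moved by more than 20 mm or lifted (distance of any of grey_tray, pod_0, pod_1, dosing_cup, tamper, spice_jar_1, lemon_1 from where it was at the start of the episode above 0.02 m).
It also fails if it takes over 40 s, if anything falls off the work surface, if the arm or the gripper's body presses on something with over 40 N, if the wrist force passes 120 N, or if a joint passes its speed limit or range.

## Working session

There is one attempt and no reset: what is moved stays moved. The work goes in short steps, Python scripts to look and compute and a tool call to move; the robot and the scene stay as the last step left them, time stands still between calls to the robot, and variables do not carry over. Pictures are saved under pics/ and viewed, at most 10 in all, crops included, and the job is handed in when it is done.

Besides the shell and the picture viewer there is one more tool, called after "Emit:" in YAML: its name, and indented under it one key for each argument. step_arm: Moves the arm, as the interface text tells. Its arguments: {"type":"object","properties":{"slide":{"type":"array"},"roll":{"type":"array"},"fingers":{"type":"array"},"force":{"type":"number"}},"required":["slide","roll","fingers"]}

```bash
mkdir -p pics
cat > h.py <<'E'
import numpy as np, cv2
from station import arm
from scipy.spatial.transform import Rotation as R
def cam(name):
    m=arm.camera_model(name)
    if name=="wrist":
        s=arm.observe();T=np.eye(4);T[:3,:3]=R.from_quat(s["tool_rot"]).as_matrix();T[:3,3]=s["ee_pos"]
        return m,T@np.array(m["T_tool_cam"])
    return m,np.array(m["world_from_camera"])
def ray(m,T,uv):
    K=np.array(m["camera_matrix"]);k=m["k1"]
    p=np.array([(uv[0]-K[0,2])/K[0,0],(uv[1]-K[1,2])/K[1,1]]);s=p.copy()
    for _ in range(20): s=p/(1+k*(s@s))
    return T[:3,:3]@np.array([s[0],-s[1],-1]),T[:3,3]
def at_z(m,T,uv,z):
    d,o=ray(m,T,uv);return o+d*(z-o[2])/d[2]
def at_depth(m,T,uv,dep):
    d,o=ray(m,T,uv);return o+d*dep
E
python3 - <<'E'
from h import *
np.set_printoptions(precision=4,suppress=True)
s=arm.observe();print(s["t"],s["ee_pos"],s["tool_rot"],s["wrist_force"],s["opening"])
ims=[]
for c in ("scene","side"):
    m,T=cam(c);im,d=arm.capture(c);cv2.imwrite(f"pics/{c}0.png",im);np.save(f"pics/{c}0d.npy",d)
    for l in ("capsule_box","press_spot","push_face","tooth_top","white_face","grey_tray","dosing_cup","tamper","spice_jar_1","lemon_1"):
        r=arm.spot_in(l,c)
        for q in r[:1]:
            u=q["centre"];dd=d[int(u[1]),int(u[0])]
            print(c,l,round(q["score"],2),np.round(u,1),at_depth(m,T,u,dd))
E
```

```text
0.0 [0.2183 0.5042 0.2305] [ 0.203   0.9792 -0.0008 -0.0004] [-0.2574 -0.0992 -0.4991] 0.08573035473666023
scene capsule_box 0.71 [297.5 159.5] [ 0.4903 -0.2428  0.0472]
scene press_spot 0.59 [308.9 165. ] [ 0.4442 -0.2495  0.0319]
scene push_face 0.64 [197.  321.1] [0.492  0.4982 0.0486]
scene tooth_top 0.23 [241.3 272.4] [0.4647 0.2864 0.0131]
scene white_face 0.73 [293.6 149.6] [ 0.5267 -0.2936  0.0448]
scene grey_tray 0.92 [225.1 260.8] [0.5345 0.2635 0.0009]
scene dosing_cup 0.65 [267.9 206.4] [ 0.5067 -0.006   0.0054]
scene tamper 0.64 [322.4 129.7] [ 0.4733 -0.4956  0.023 ]
scene spice_jar_1 0.78 [262. 138.] [ 0.657  -0.2754  0.0694]
scene lemon_1 0.73 [196.1 320.1] [0.498  0.4941 0.0418]
side capsule_box 0.69 [289.4 236.1] [ 0.4855 -0.2777  0.0596]
side press_spot 0.92 [279.3 245.8] [ 0.4408 -0.276   0.0341]
side push_face 0.9 [301.8 234.3] [ 0.5341 -0.2926  0.0496]
side tooth_top 0.85 [279.  239.7] [ 0.4545 -0.2568  0.0402]
side white_face 0.93 [300.6 235.3] [ 0.5261 -0.2948  0.0517]
side grey_tray 0.73 [214.1 156.1] [0.5391 0.3224 0.004 ]
side dosing_cup 0.59 [244.3 192.5] [0.5147 0.0491 0.0033]
side tamper 0.69 [327.6 285.7] [ 0.4748 -0.5006  0.0193]
side spice_jar_1 0.62 [325.8 217.4] [ 0.6482 -0.2972  0.0725]
side lemon_1 0.42 [185.1 135.9] [0.4798 0.4749 0.0518]
```

Run:
```python
import cv2,numpy as np
a=cv2.imread("pics/scene0.png")[80:240,200:400];b=cv2.imread("pics/side0.png")[160:320,220:420]
cv2.imwrite("pics/v1.png",np.vstack([cv2.resize(x,None,fx=1.85*1,fy=1.85,interpolation=3) if 0 else cv2.resize(x,(375,300),interpolation=3) for x in (a,b)]) if 0 else np.hstack([cv2.resize(x,(400,320),interpolation=3) for x in (a,b)]))
```

```text
(no output)
```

View pics/v1.png

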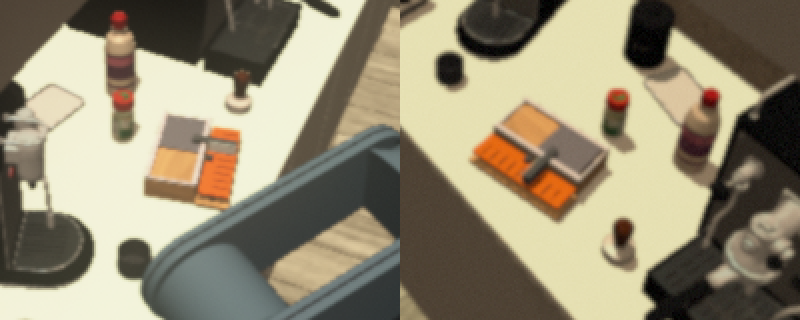

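View pics/scene0.png

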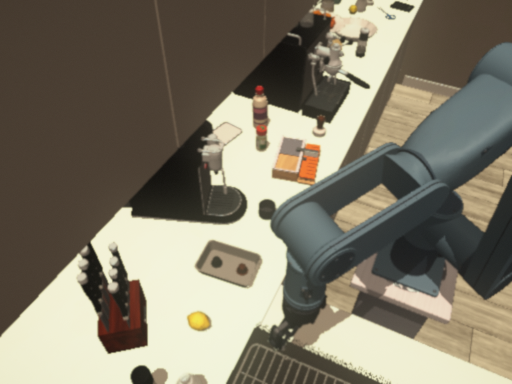

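The strip's ledge faces the robot, and the block sits mid-strip in the side view at about v1 (540,165). The arm hides nothing that matters. Next I'll segment the orange strip and fit the box pose.

```bash
cat >> h.py <<'E'
def orange(im,d,m,T,zlo=.015,zhi=.05):
    hsv=cv2.cvtColor(im,cv2.COLOR_BGR2HSV);k=cv2.inRange(hsv,(3,190,120),(17,255,255))
    n,l,st,c=cv2.connectedComponentsWithStats(k)
    P=[]
    for v,u in zip(*np.nonzero(k)):
        if d[v,u]>0: P.append(np.r_[at_depth(m,T,(u,v),d[v,u]),u,v])
    return np.array(P)
E
python3 - <<'E'
from h import *
np.set_printoptions(precision=4,suppress=True)
for c in ("scene","side"):
    m,T=cam(c);im=cv2.imread(f"pics/{c}0.png");d=np.load(f"pics/{c}0d.npy")
    P=orange(im,d,m,T);P=P[(abs(P[:,0]-.44)<.13)&(abs(P[:,1]+.27)<.15)]
    print(c,len(P),P[:,:3].mean(0),np.median(P[:,2]))
    W=np.array([at_z(m,T,p[3:5],.036)[:2] for p in P if 1])
    r=cv2.minAreaRect((W*1000).astype(np.float32));print(r,cv2.boxPoints(r))
E
```

```text
scene 298 [ 0.4435 -0.2456  0.0352] 0.035153286327029964
((450.2952575683594, -270.99310302734375), (52.32426834106445, 191.253662109375), 12.76941204071045) [[ 403.644  -183.5139]
 [ 445.9164 -370.0374]
 [ 496.9465 -358.4723]
 [ 454.6741 -171.9488]]
side 624 [ 0.4486 -0.2814  0.0366] 0.037294716177258325
((449.9529113769531, -280.1043395996094), (66.48570251464844, 197.29237365722656), 12.134745597839355) [[ 396.7163 -190.6503]
 [ 438.1894 -383.5344]
 [ 503.1895 -369.5583]
 [ 461.7164 -176.6743]]
```

Emit:
step_arm:
  slide:
    - [0,0,0]
    - [0,-40,0]
    - [0,-40,0]
    - [0,-40,0]
    - [0,-40,0]
    - [0,-40,0]
    - [0,-40,0]
    - [0,-40,0]
  roll: [0,0,0,0,0,0,0,0]
  fingers: [0,0,0,0,0,0,0,0]

```text
t: 1.77
ee_pos: [0.1062, 0.2462, 0.231]
tool_rot: [0.203, 0.979, -0.0, 0.0]
wrist_force: [2.3, -0.7, 1.3]
opening: 0.0002
finger_force: 0.0
```

Emit:
step_arm:
  slide:
    - [-36,-4,0]
    - [-36,-4,0]
    - [-36,-4,0]
    - [-36,-4,0]
    - [-36,-4,0]
    - [-36,-4,0]
    - [-36,-4,0]
    - [-36,-4,0]
  roll: [0,0,0,0,0,0,0,0]
  fingers: [0,0,0,0,0,0,0,0]

```text
t: 2.43
ee_pos: [0.3603, 0.1024, 0.2315]
tool_rot: [0.203, 0.979, 0.0, 0.0]
wrist_force: [0.0, -0.0, -0.1]
opening: 0.0
finger_force: 0.0
```

Emit:
step_arm:
  slide:
    - [0,0,0]
    - [0,0,0]
    - [0,0,0]
    - [0,0,0]
    - [0,0,0]
    - [0,0,0]
    - [0,0,0]
    - [0,0,0]
  roll: [-0.1,-0.1,-0.1,-0.1,-0.1,-0.1,-0.02,0]
  fingers: [0,0,0,0,0,0,0,0]

```text
t: 3.1
ee_pos: [0.3589, 0.1039, 0.2314]
tool_rot: [-0.105, 0.995, -0.0, 0.0]
wrist_force: [0.2, -0.5, -0.3]
opening: -0.0001
finger_force: 0.0
```

Emit:
step_arm:
  slide:
    - [0,-40,0]
    - [0,-40,0]
    - [0,-40,0]
    - [0,-40,0]
    - [0,-40,0]
    - [0,-40,0]
    - [0,-40,0]
    - [0,-40,0]
  roll: [0,0,0,0,0,0,0,0]
  fingers: [0,0,0,0,0,0,0,0]

```text
t: 3.77
ee_pos: [0.4259, -0.2111, 0.2314]
tool_rot: [-0.104, 0.995, -0.0, 0.0]
wrist_force: [0.8, 0.5, 0.1]
opening: -0.0002
finger_force: 0.0
```

Emit:
step_arm:
  slide:
    - [0,-38,0]
    - [0,-38,0]
    - [0,-38,0]
    - [0,-19,0]
    - [0,0,0]
    - [0,0,0]
    - [0,0,0]
    - [0,0,0]
  roll: [0,0,0,0,0,0,0,0]
  fingers: [0,0,0,0,0,0,0,0]

```text
t: 4.43
ee_pos: [0.4537, -0.3376, 0.2314]
tool_rot: [-0.105, 0.994, 0.0, -0.0]
wrist_force: [-0.5, 0.2, -0.3]
opening: -0.0004
finger_force: 0.0
```

```bash
cat > look.py <<'E'
from h import *
import sys
np.set_printoptions(precision=4,suppress=True)
n=sys.argv[1]
m,T=cam("wrist");print(arm.observe()["ee_pos"]);im,d=arm.capture("wrist");cv2.imwrite(f"pics/w{n}.png",im);np.save(f"pics/w{n}d.npy",d)
for l,z in (("press_spot",.036),("push_face",.05),("tooth_top",.046),("white_face",.05),("capsule_box",.05),("tamper",.04)):
    for q in arm.spot_in(l,"wrist")[:1]:
        u=q["centre"];dd=d[int(u[1]),int(u[0])]
        print(l,round(q["score"],2),np.round(u,1),at_depth(m,T,u,dd),at_z(m,T,u,z))
P=orange(im,d,m,T)
print(len(P),P[:,:3].mean(0),np.median(P[:,2]))
W=np.array([at_z(m,T,p[3:5],.036)[:2] for p in P if abs(p[2]-.036)<.012])
r=cv2.minAreaRect((W*1000).astype(np.float32));print(r,cv2.boxPoints(r))
E
python3 look.py 1
```

```text
[ 0.4537 -0.3376  0.2314]
press_spot 0.65 [320.2 169.7] [ 0.4506 -0.2681  0.0351] [ 0.4504 -0.2683  0.036 ]
push_face 0.8 [293.6 220.4] [ 0.5099 -0.2885  0.0614] [ 0.5149 -0.2861  0.05  ]
tooth_top 0.66 [320.1 166.5] [ 0.4468 -0.2693  0.0353] [ 0.4445 -0.272   0.046 ]
white_face 0.93 [291.5 220. ] [ 0.5102 -0.2908  0.0606] [ 0.5149 -0.2887  0.05  ]
capsule_box 0.82 [317.  194.1] [ 0.4812 -0.2636  0.0353] [ 0.4764 -0.2676  0.05  ]
tamper 0.97 [124.2 163.9] [ 0.4784 -0.4808  0.0748] [ 0.4907 -0.4954  0.04  ]
6152 [ 0.4509 -0.275   0.0353] 0.03468813647131683
((449.9996032714844, -278.4402160644531), (56.469730377197266, 197.11416625976562), 12.372761726379395) [[ 401.3026 -188.2221]
 [ 443.5384 -380.7582]
 [ 498.6966 -368.6583]
 [ 456.4608 -176.1223]]
```

View pics/w1.png

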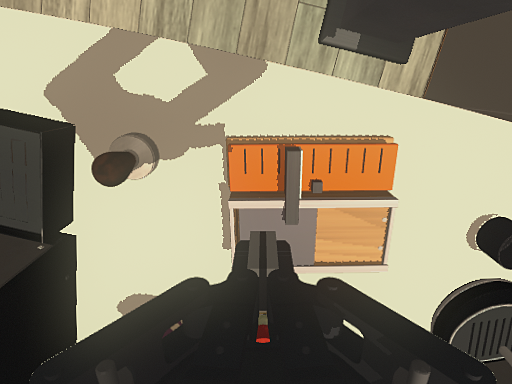

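The wrist view shows the block at (292,185), the tooth at (317,186), and the strip spanning columns 228–397, with the space behind the block free. The strip fit agrees with the side view, so I'll descend to the press spot.

Emit:
step_arm:
  slide:
    - [-2,-7,30]
    - [0,0,35]
    - [0,0,35]
    - [0,0,35]
    - [0,0,30]
    - [0,0,15]
    - [0,0,0]
    - [0,0,0]
  roll: [0,0,0,0,0,0,0,0]
  fingers: [0,0,0,0,0,0,0,0]

```text
t: 5.45
ee_pos: [0.457, -0.3451, 0.0508]
tool_rot: [-0.105, 0.994, 0.001, -0.001]
wrist_force: [0.4, -0.5, -0.0]
opening: -0.0001
finger_force: 0.0
```

Emit:
step_arm:
  slide:
    - [0,0,5]
    - [0,0,5]
    - [0,0,5]
    - [0,0,4]
    - [0,0,3]
    - [0,0,2]
    - [0,0,2]
    - [0,0,0]
  roll: [0,0,0,0,0,0,0,0]
  fingers: [0,0,0,0,0,0,0,0]

```text
t: 6.12
ee_pos: [0.4579, -0.3462, 0.0261]
tool_rot: [-0.105, 0.994, -0.001, 0.001]
wrist_force: [-0.3, -0.3, 7.1]
opening: -0.0001
finger_force: 3.6
```

Emit:
step_arm:
  slide:
    - [0,0,1]
    - [0,0,1]
    - [0,0,1]
    - [0,0,0]
    - [0,0,0]
    - [0,0,0]
    - [0,0,0]
    - [0,0,0]
  roll: [0,0,0,0,0,0,0,0]
  fingers: [0,0,0,0,0,0,0,0]

```text
t: 6.78
ee_pos: [0.4579, -0.3462, 0.0238]
tool_rot: [-0.105, 0.994, -0.001, 0.001]
wrist_force: [-1.4, 0.9, 9.6]
opening: -0.0003
finger_force: 4.8
```

Emit:
step_arm:
  slide:
    - [0,0,1]
    - [0,2,0.5]
    - [0,4,0]
    - [0,5,0]
    - [0,5,0]
    - [0,5,0]
    - [0,5,0]
    - [0,4,0]
  roll: [0,0,0,0,0,0,0,0]
  fingers: [0,0,0,0,0,0,0,0]

```text
t: 7.45
ee_pos: [0.4539, -0.3207, 0.0239]
tool_rot: [-0.105, 0.994, -0.005, 0.003]
wrist_force: [-0.0, -6.7, 10.1]
opening: 0.0
finger_force: 5.4
```

Emit:
step_arm:
  slide:
    - [0,4,0]
    - [0,4,0]
    - [0,4,0]
    - [0,4,0]
    - [0,4,0]
    - [0,4,0]
    - [0,4,0]
    - [0,4,0]
  roll: [0,0,0,0,0,0,0,0]
  fingers: [0,0,0,0,0,0,0,0]

```text
t: 8.12
ee_pos: [0.4473, -0.2896, 0.0239]
tool_rot: [-0.105, 0.994, -0.005, 0.003]
wrist_force: [-0.8, -7.6, 10.9]
opening: -0.0002
finger_force: 6.1
```

Emit:
step_arm:
  slide:
    - [0,4,0]
    - [0,4,0]
    - [0,4,0]
    - [0,4,0]
    - [0,4,0]
    - [0,4,0]
    - [0,4,0]
    - [0,2,0]
  roll: [0,0,0,0,0,0,0,0]
  fingers: [0,0,0,0,0,0,0,0]

```text
t: 8.78
ee_pos: [0.4411, -0.26, 0.0239]
tool_rot: [-0.106, 0.994, -0.005, 0.003]
wrist_force: [-0.9, -8.6, 13.1]
opening: 0.0001
finger_force: 6.4
```

Emit:
step_arm:
  slide:
    - [0,2,0]
    - [0,2,0]
    - [0,1,0]
    - [0,1,0]
    - [0,0,0]
    - [0,0,0]
    - [0,0,0]
    - [0,0,0]
  roll: [0,0,0,0,0,0,0,0]
  fingers: [0,0,0,0,0,0,0,0]

```text
t: 9.45
ee_pos: [0.4399, -0.2544, 0.0238]
tool_rot: [-0.106, 0.994, -0.005, 0.003]
wrist_force: [0.2, -7.5, 13.9]
opening: 0.0
finger_force: 7.2
```

Run:
```python
from h import *
im,d=arm.capture("wrist");cv2.imwrite("pics/w2.png",im)
```

```text
(no output)
```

View pics/w2.png

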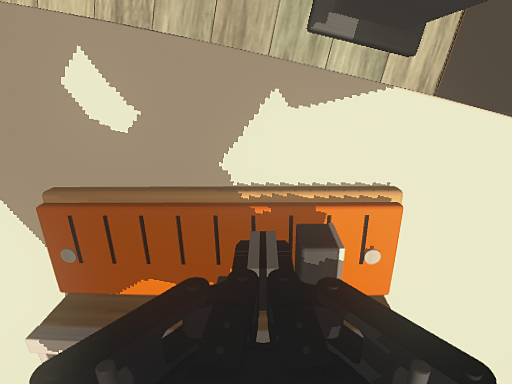

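The block at (297–343, 225–280) is ahead of the fingers, near the strip's far end. The force hasn't risen at the stop yet, so I'll push on gently.

Emit:
step_arm:
  slide:
    - [0,1,0]
    - [0,1,0]
    - [0,1,0]
    - [0,1,0]
    - [0,0,0]
    - [0,0,0]
    - [0,0,0]
    - [0,0,0]
  roll: [0,0,0,0,0,0,0,0]
  fingers: [0,0,0,0,0,0,0,0]

```text
t: 10.17
ee_pos: [0.4401, -0.2528, 0.0245]
tool_rot: [-0.106, 0.994, -0.007, 0.004]
wrist_force: [0.2, -14.9, 13.9]
opening: -0.0004
finger_force: 8.5
```

Emit:
step_arm:
  slide:
    - [0,0,0]
    - [0,-4,0]
    - [0,-4,0]
    - [0,-4,-2]
    - [0,0,-4]
    - [0,0,-5]
    - [0,0,-5]
    - [0,0,-5]
  roll: [0,0,0,0,0,0,0,0]
  fingers: [0,0,0,0,0,0,0,0]

```text
t: 10.83
ee_pos: [0.4383, -0.2574, 0.0422]
tool_rot: [-0.106, 0.994, -0.0, -0.0]
wrist_force: [0.1, -0.4, 0.9]
opening: 0.0001
finger_force: 0.0
```

Emit:
step_arm:
  slide:
    - [0,-3,-15]
    - [0,-5,-30]
    - [0,-5,-30]
    - [0,-5,-30]
    - [0,-5,-30]
    - [0,-5,-20]
    - [0,0,0]
    - [0,0,0]
  roll: [0,0,0,0,0,0,0,0]
  fingers: [0,0,0,0,0,0,0,0]

```text
t: 11.5
ee_pos: [0.4445, -0.2855, 0.1978]
tool_rot: [-0.105, 0.994, -0.001, 0.001]
wrist_force: [0.7, -0.0, -1.5]
opening: -0.0001
finger_force: 0.0
```

```bash
python3 look.py 3; python3 -c "
import cv2;im=cv2.imread('pics/w3.png');cv2.imwrite('pics/w3b.png',cv2.resize(im,(800,600)))"
```

```text
[ 0.4445 -0.2855  0.1978]
press_spot 0.69 [257.7 170.3] [ 0.449  -0.2902  0.0341] [ 0.4484 -0.2902  0.036 ]
push_face 0.69 [317.  231.2] [ 0.4931 -0.2168  0.0613] [ 0.4984 -0.2133  0.05  ]
tooth_top 0.58 [257.2 171. ] [ 0.4498 -0.2905  0.0343] [ 0.4464 -0.291   0.046 ]
white_face 0.58 [314.7 230.2] [ 0.4928 -0.2193  0.0608] [ 0.4978 -0.2161  0.05  ]
capsule_box 0.82 [278.2 198.2] [ 0.4719 -0.2628  0.0441] [ 0.4697 -0.2636  0.05  ]
tamper 0.83 [ 66.5 169. ] [ 0.4814 -0.481   0.0575] [ 0.4888 -0.4921  0.04  ]
5856 [ 0.4549 -0.2807  0.0347] 0.034707374166621674
((449.884521484375, -277.80816650390625), (56.69892883300781, 196.8796844482422), 12.611618041992188) [[ 400.7256 -187.9333]
 [ 443.7125 -380.0627]
 [ 499.0435 -367.683 ]
 [ 456.0565 -175.5536]]
```

View pics/w3b.png

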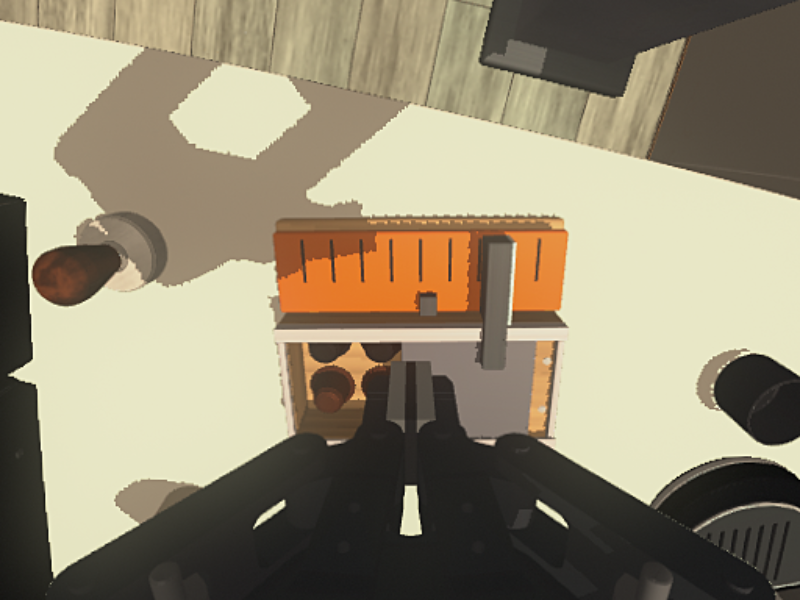

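The strip is up, the tooth at (428,303) is behind the block at (497,300), and the capsules are exposed. I'll measure the block's box y before handing in.

Run:
```python
from h import *
m,T=cam("wrist");d=np.load("pics/w3d.npy");c=np.array([.450,-.278]);a=.217
bx=np.array([np.cos(a),np.sin(a)]);by=np.array([-np.sin(a),np.cos(a)])
Y=[]
for v in range(140,215):
  for u in range(290,345):
    if d[v,u]>0:
      p=at_depth(m,T,(u,v),d[v,u]);q=p[:2]-c
      if .056<p[2]<.07 and -.025<q@bx<.02: Y.append((q@by)*1000)
print(len(Y),np.percentile(Y,[1,5,50,95,99]))
```

```text
791 [43.03526827 43.58630945 51.68015047 59.80116096 60.56409806]
```

```bash
python3 -c "
from station import arm
print(arm.finish_job())"
```

```text
the job is handed in; nothing more can be done
None
```

I handed the job in with the lid open: the block measured at about its 80 mm stop (within 2 mm), the orange strip was back up with its tooth behind the block, and nothing else was touched; no verdict was returned.

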